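# Post the batch board into the returns box

## Task

Take the flat white batch board out of its stand and post it on edge, gently, through the narrow slot on top of the returns box: feel for the slot, then push the board right through past the sprung tabs until it drops inside. Do not force it, and leave the tape roll, the jar and the bowl as they are.

Things in the scene. Friction and masses are not known exactly. Their poses are not given: they have to be found in the camera images.
- batch_board: Loose plain white flat board, 8 mm thick (its x), 100 mm wide (its y), 70 mm tall (its z), 90 g, with a steel rivet near its top edge. Stands upright in the stand at the start. Origin: centre of its underside.
- board_top (a point): Centre of the board's top edge, 70 mm above its origin.
- board_foot (a point): Centre of the board's bottom edge (same as its origin).
- stand: Fixed plywood stand, base 80 x 130 x 10 mm, with an upright groove 9.5 mm wide along its y between two cheeks 18 mm high (top at z = 28 mm). The board's foot stands on the base, 10 mm above the origin, so its upper 52 mm is free above the cheeks. Origin: centre of its underside.
- returns_box: Fixed plywood box, 150 x 150 mm, origin at the centre of its underside. Steel side rails along its x, 95 mm high. On top an aluminium slot cover (126 mm in x, 136 in y), its top face 94 mm above the origin, 6 mm thick. It rests on springs: pressed, it yields at 1.5 N per mm, up to 8 mm, then is hard. Over 25 N on the box by anything counts as forced.
- cover_level (a point): Point at the height of the cover's top face, over the box's centre (not the slot). The slot runs along the box's y: 106 mm long, 11 mm wide, centred on y = 0. The cover is slid by hand along x (held by about 14 N of friction) and was left anywhere: the slot's centre line lies up to 15 mm to either side (-x or +x) of this point, and no pose tells where: it must be felt or seen.
- flat_side (a point): Point on the cover's top, 27 mm to the -x side of cover_level: always flat bare cover here, on the slot's -x side (57 mm of flat there, the nearest slot edge 6 to 37 mm away in +x). A board set on edge here, parallel to the box's y, can be slid to +x: it meets the noses (about 4 N), pushes them back 3 mm, sinks in a little and stops at the slot edge. From the +x side the tabs are in the way.
- inner_floor (a point): Centre of the box's inner floor, 12 mm above its origin. On the slot's +x side two black sprung tabs (y = +38 and -38 mm, 18 mm long in y; middle 56 mm free) rise 7 mm above the cover, their blocks 9 mm. Their noses leave 5 mm of slot, yield to +x at 1.2 N/mm and hold an entered board (3 to 10 N to push) until its top edge is level with the cover; then it drops some 10 mm to this floor.
- tape_roll: Ring-shaped roll of paper tape, 101 mm across, 18 mm high, lying on the table; bystander. Origin: centre of its underside.
- salt_jar: Glass jar with yellow lid, 83 mm across, 185 mm high; bystander. Origin: centre of its underside.
- flour_bowl: Brown bowl, 166 mm across, 58 mm high; bystander. Origin: centre of its underside.
Things that resemble listed ones, but are neither listed nor needed, are in the scene too. What is shaped like the stand but yellow is not meant.

How it is judged:
By the outcome, as a careful person would: the job done as asked, in the order asked, and still so for the second after the job is handed in, with the robot touching nothing.
It also fails if it takes over 70 s, if anything falls off the work surface, if the arm or the gripper's body presses on something with over 40 N, if the wrist force passes 120 N, or if a joint passes its speed limit or range.

## Robot

A 6-joint arm with a two-finger parallel gripper is mounted at the origin on the work surface; the furniture and walls round the work are solid. World frame = base frame: x ahead of the robot, y to its left, z up, the work surface at z = 0. Lengths are in m, angles in rad, forces in N, time in s.
With the tool pointing down it reaches from about 0.35 to 0.875 m from the base axis. Payload 4.2 kg.
Tool frame: the origin (TCP) lies on the mounting face of the last link; the fingertips stand 173 mm ahead of it and the grasp point (between the pads) lies 155 mm ahead of it; z points along the fingers, y is the direction in which the jaws open and shut (so a half turn about z gives the same grasp; the last joint's range is limited). The gripper opens to 85 mm and grips with 20 to 120 N. Pads are 22 mm wide; open, the fingers measure 114 mm over their backs; the gripper's body (76 mm by 85 mm) begins 54 mm behind the grasp point. The pads swing forward as they close: fully open they stand 13 mm farther back than shut.
Start: joints at [1.556, 0.385, 0.008, 0, -1.194, -0.259], TCP at [0.169, 0.602, 0.405] pointing down, gripper open.
Joint ranges: [-3.14, 3.14], [-1.21, 2.06], [-1.07, 1.41], [-3.16, 2.05], [-2.99, -0.16], [-3.1, 3.1]. Speed limits (rad/s): [2.79, 2.79, 3.14, 3.14, 3.14, 3.14].

## Interface

Orientations are given as a 3x3 rotation matrix whose columns are the frame's x, y, z axes.
In Python, from cell import robot, imaging, hand_in, spotter gives the robot as it stands.
- The arm moves only by the tool jog_arm, never from a script. Its argument "moves" is a list of rows, each a list of 7 numbers: the shift along the world's x, y, z in m, then the turn, a rotation vector about the world's x, y, z in rad, then the opening, from 0 (shut) to 1 (fully open). A call has 1 to 12 rows; each row shifts and turns the commanded pose from where the row before left it; what a row does not reach is not made up. A row lasts 1/10 s, in which the tool goes at most 50 mm and 8.59 degrees, less where a joint would pass 70% of its speed; a pose out of reach is approached as far as the arm can. A call with a gripper value outside its range is refused whole. The fingers move at their own pace and stop on an object; "squeeze" is the grip in N (left out, the last holds). Time passes only in rows, so rows that do not move let the fingers close. It gives the time, the measured TCP pose, the force and the opening at its end, in the units of the state.
- robot.get_state(): the state, without advancing time (a new reading comes with each control period).
- imaging.get_image(name): name is "scene" or "top" or "wrist"; returns a dict with "pixels" (420x560x3 uint8, red, green, blue), "mtx" (3x3 intrinsics, pixels), "k1" (the pictures are not rectified: a ray, as slopes to the right and down, at radius r is drawn at 1 + k1 r^2 times it, then the intrinsics apply), "rvec" (rotation vector, rad) and "tvec" (3), from world to camera coordinates, as OpenCV has them. Camera axes: x right, y down, z forward; pixel columns grow to the right and rows downward; lengths in m; the calibration is good to about 2 mm. A picture is of the moment at which its call begins. There is no depth.
- hand_in(): hands the job in, once; it reports no verdict.
Trained networks look in a picture, given as the dict that the camera call returned (one of the last four; its "shot" number tells which), for a name from the list of things; names that differ only in an ending like _2 or _b are one class to them, and where a whole thing is asked for, a point or a joint stands for the part that bears it (a point fixed in the world has none). Each returns a list of dicts, best first, with "score" (0 to 1); they miss things now and then, are a little off and sometimes report something else, mostly with a low value. They report only what shows in the picture. A call takes as long as a camera call. They do not tell look-alikes from the thing itself.
- spotter.find_in(picture, label): "extent" ([left, top, right, bottom] in pixels, round what is visible of it).
- spotter.cut_out(picture, label): "mask" (420x560 bool, what is visible of it) and "extent" ([left, top, right, bottom] in pixels, round what is visible of it).
- spotter.place_of(picture, label): "xy" ([column, row] in pixels: a listed point, or the origin of a listed thing).
The state is a dict: "clock": time; "qpos": joint angles; "joint_velocities": joint speeds; "joint_torque": joint torques, N m; "tool_pos": TCP position; "eef_rot": TCP orientation; "ft_force": force on the tool from outside, world axes, zero at the start; "ft_torque": the same for the moment, N m; "width": finger opening in m.
Only numpy, scipy, OpenCV 4.12 (cv2) and the standard library are available. Lean on these libraries where they do the work, as an engineer would, in place of code of your own. Each camera call takes 0.05 s, during which the arm holds its last target.

## Working session

There is one attempt and no reset: what is moved stays moved. The work goes in short steps, Python scripts to look and compute and a tool call to move; the robot and the scene stay as the last step left them, time stands still between calls to the robot, and variables do not carry over. Pictures are saved under pics/ and viewed, and the job is handed in when it is done.

Besides the shell and the picture viewer there is one more tool, called after "Emit:" by a JSON object that holds its "name" and its "arguments". jog_arm: Moves the arm, as the interface text tells. Its arguments: {"type":"object","properties":{"moves":{"type":"array"},"squeeze":{"type":"number"}},"required":["moves"]}

```bash
ls; mkdir -p pics
cat > h.py <<'E'
import numpy as np, cv2
from cell import robot, imaging, hand_in, spotter
def save(p,n,crop=None,scale=1):
    im=p["pixels"][:,:,::-1]
    if crop: im=im[crop[1]:crop[3],crop[0]:crop[2]]
    if scale!=1: im=cv2.resize(im,None,fx=scale,fy=scale,interpolation=cv2.INTER_CUBIC)
    cv2.imwrite("pics/"+n,im)
def und(p,uv):
    K=np.array(p["mtx"]);d=np.array([p["k1"],0,0,0,0.])
    return cv2.undistortPoints(np.array(uv,float).reshape(-1,1,2),K,d).reshape(-1,2)
def ray(p,uv):
    R=cv2.Rodrigues(np.array(p["rvec"],float))[0];t=np.array(p["tvec"],float).ravel()
    n=und(p,uv);d=np.c_[n,np.ones(len(n))]@R
    return -R.T@t,d
def at_z(p,uv,z):
    c,d=ray(p,uv);return c+d*((z-c[2])/d[:,2])[:,None]
def proj(p,X):
    return cv2.projectPoints(np.array(X,float).reshape(-1,1,3),np.array(p["rvec"],float),np.array(p["tvec"],float),np.array(p["mtx"]),np.array([p["k1"],0,0,0,0.]))[0].reshape(-1,2)
E
python3 - <<'E'
from h import *
np.set_printoptions(precision=4,suppress=True)
for n in ["scene","top","wrist"]:
    p=imaging.get_image(n); save(p,n+"0.png")
    c,_=ray(p,[[280,210]]);print(n,c)
    for l in ["batch_board","stand","returns_box","tape_roll","salt_jar","flour_bowl"]:
        print(l,[(round(r["score"],2),np.round(r["extent"])) for r in spotter.find_in(p,l)[:3]])
    for l in ["board_top","board_foot","stand","cover_level","flat_side","returns_box"]:
        print(l,[(round(r["score"],2),np.round(r["xy"],1)) for r in spotter.place_of(p,l)[:3]])
s=robot.get_state();print(s)
E
```

```text
pics
scene [-0.6958 -1.157   0.95  ]
batch_board [(0.85, array([315., 229., 341., 248.]))]
stand [(0.64, array([313., 293., 361., 319.])), (0.55, array([304., 237., 344., 262.]))]
returns_box [(0.71, array([221., 184., 280., 229.])), (0.65, array([314., 228., 341., 249.]))]
tape_roll [(0.64, array([269., 221., 298., 239.]))]
salt_jar [(0.72, array([329., 167., 351., 220.])), (0.59, array([267., 218., 297., 244.]))]
flour_bowl [(0.77, array([178., 174., 216., 196.]))]
board_top [(0.84, array([324.3, 232.2]))]
board_foot [(0.55, array([281.2, 229.4]))]
stand [(0.92, array([324.7, 249.5])), (0.81, array([334.5, 307. ]))]
cover_level [(0.9, array([247.5, 192.8]))]
flat_side [(0.91, array([241. , 196.7])), (0.68, array([199.7, 191.4]))]
returns_box [(0.56, array([249.5, 218.6]))]
top [-0.3701 -0.23    1.5822]
batch_board [(0.7, array([334., 229., 366., 236.]))]
stand [(0.9, array([382., 296., 426., 328.])), (0.65, array([328., 229., 365., 251.]))]
returns_box [(0.78, array([209., 190., 270., 247.]))]
tape_roll [(0.95, array([277., 219., 308., 248.])), (0.53, array([329., 231., 364., 249.]
[... 546 characters left out ...]
atch_board []
stand []
returns_box []
tape_roll []
salt_jar []
flour_bowl []
board_top []
board_foot []
stand []
cover_level []
flat_side []
returns_box []
{'clock': 1.95, 'qpos': array([ 1.5556,  0.3847,  0.0079, -0.    , -1.194 , -0.2586]), 'joint_velocities': array([ 0.0018,  0.0011,  0.0003, -0.    , -0.0004,  0.0016]), 'joint_torque': array([ -0.    , -39.2078,  18.8617,   4.1906,  -0.0003,   0.    ]), 'tool_pos': array([0.169 , 0.6017, 0.4047]), 'eef_rot': array([[ 0.9628, -0.2704, -0.    ],
       [-0.2704, -0.9628, -0.    ],
       [-0.    ,  0.    , -1.    ]]), 'ft_force': array([ 0.2537,  0.3983, -0.2557]), 'ft_torque': array([0.0215, 0.0241, 0.033 ]), 'width': 0.08562741481352643}
```

View pics/scene0.png

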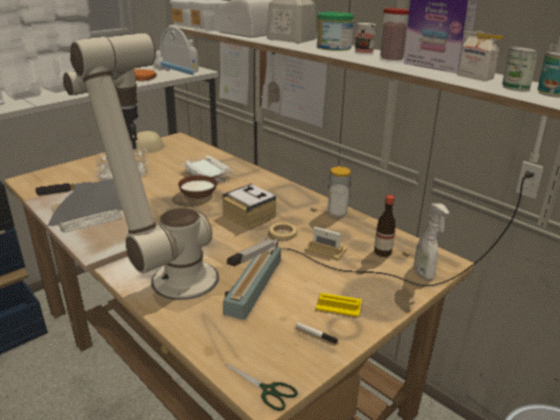

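View pics/top0.png

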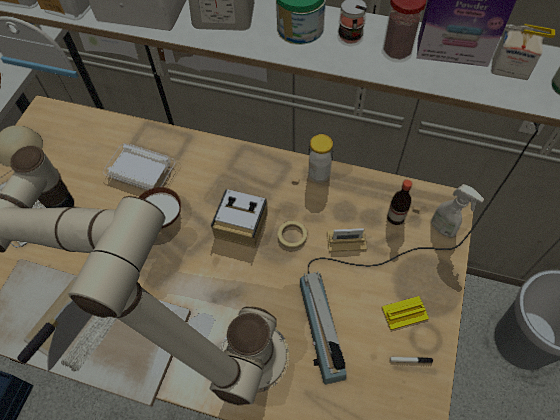

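Run:
```python
import cv2
a=cv2.imread("pics/scene0.png")[165:325,170:370];b=cv2.imread("pics/top0.png")[180:260,200:380]
cv2.imwrite("pics/scz.png",cv2.resize(a,None,fx=3.7,fy=3.7,interpolation=cv2.INTER_CUBIC))
cv2.imwrite("pics/topz.png",cv2.resize(b,None,fx=4.4,fy=4.4,interpolation=cv2.INTER_CUBIC))
```

```text
(no output)
```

View pics/scz.png

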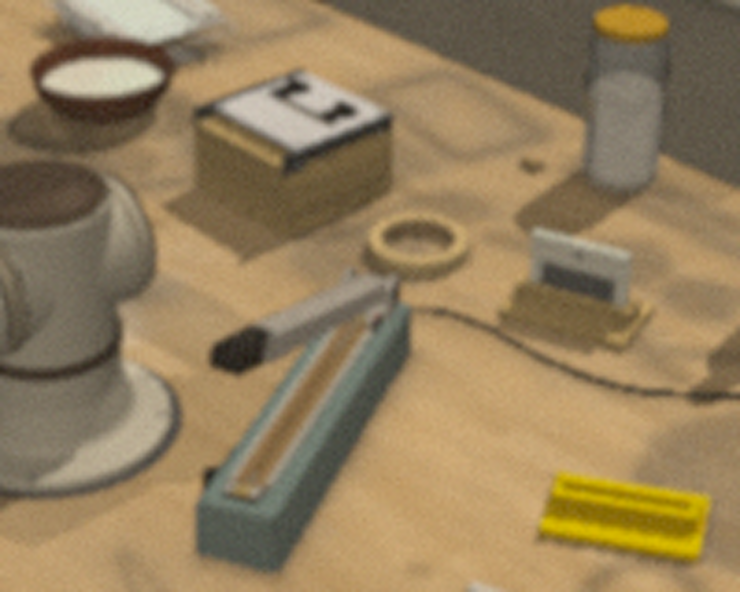

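View pics/topz.png

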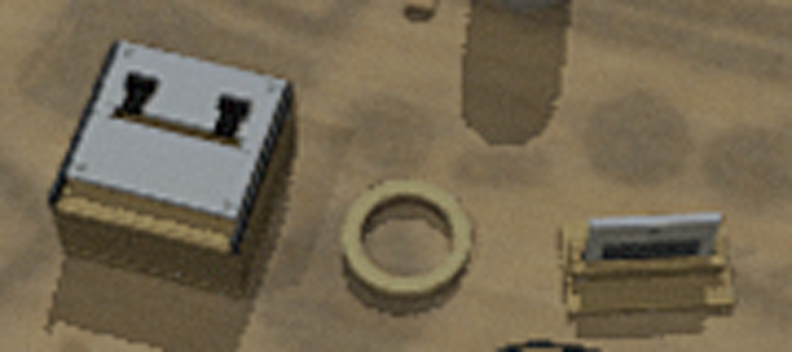

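Run:
```python
from h import *
np.set_printoptions(precision=4,suppress=True)
t=imaging.get_image("top");s=imaging.get_image("scene")
def tri(a,b):
    A=[];B=[]
    M=np.zeros((3,3));v=np.zeros(3)
    for p,uv in((t,a),(s,b)):
        c,d=ray(p,[uv]);d=d[0]/np.linalg.norm(d[0]);P=np.eye(3)-np.outer(d,d);M+=P;v+=P@c
    return np.linalg.solve(M,v)
print("boardtop tri",tri([348.9,230.5],[324.3,232.2]))
print("cover tri",tri([238.1,210.8],[247.5,192.8]))
f=lambda X,Y,:[200+X/4.4,180+Y/4.4]
# box cover corners (rails z .095) from topz
print("rail corners",at_z(t,[f(115,42),f(293,82),f(238,250),f(52,203)],.095))
print("cover corners",at_z(t,[f(122,42),f(285,80),f(232,215),f(68,178)],.094))
print("slot ends",at_z(t,[f(113,113),f(242,142)],.091))
print("cover",at_z(t,[[238.1,210.8],[237.7,218.5]],.094))
print("board top edge",at_z(t,[f(590,222),f(722,217)],.08))
print("stand ",at_z(t,[f(570,312),f(732,305)],.01), at_z(t,[[347.9,242.4]],0))
print("tape",at_z(t,[f(407,240)],.009),"jar",at_z(t,[[320,143]],.185), "bowl",at_z(t,[[163,208]],.058))
g=lambda X,Y,:[170+X/3.7,165+Y/3.7]
print("scene board top",at_z(s,[g(532,230),g(632,252)],.08))
print("scene rail corners",at_z(s,[g(197,108),g(300,72),g(390,115),g(287,163)],.095))
```

```text
boardtop tri [ 0.4601 -0.1859  0.0777]
cover tri [0.4219 0.1852 0.1049]
rail corners [[0.4996 0.2548 0.095 ]
 [0.5018 0.1085 0.095 ]
 [0.3495 0.1045 0.095 ]
 [0.3496 0.2524 0.095 ]]
cover corners [[0.5017 0.2498 0.094 ]
 [0.5024 0.1153 0.094 ]
 [0.3771 0.1182 0.094 ]
 [0.3739 0.2485 0.094 ]]
slot ends [[0.4395 0.2357 0.091 ]
 [0.4416 0.1311 0.091 ]]
cover [[0.43   0.1874 0.094 ]
 [0.4012 0.179  0.094 ]]
board top edge [[ 0.4516 -0.1416  0.08  ]
 [ 0.4827 -0.2368  0.08  ]]
stand  [[ 0.4085 -0.1408  0.01  ]
 [ 0.4483 -0.2602  0.01  ]] [[ 0.4624 -0.1937  0.    ]]
tape [[ 0.4357 -0.0021  0.009 ]] jar [[ 0.7142 -0.0225  0.185 ]] bowl [[0.3894 0.4542 0.058 ]]
scene board top [[ 0.4478 -0.1397  0.08  ]
 [ 0.4871 -0.2304  0.08  ]]
scene rail corners [[0.3538 0.2537 0.095 ]
 [0.4926 0.2505 0.095 ]
 [0.4939 0.1076 0.095 ]
 [0.3444 0.0965 0.095 ]]
```

Emit:
{"name": "jog_arm", "arguments": {"moves": [[0.026, -0.034, 0, 0, 0, -0.13, 1], [0.026, -0.034, 0, 0, 0, -0.13, 1], [0.026, -0.034, 0, 0, 0, -0.13, 1], [0.026, -0.034, 0, 0, 0, -0.13, 1], [0.026, -0.034, 0, 0, 0, -0.13, 1], [0.026, -0.034, 0, 0, 0, -0.13, 1], [0.026, -0.034, 0, 0, 0, -0.13, 1], [0.026, -0.034, 0, 0, 0, -0.13, 1], [0.026, -0.034, 0, 0, 0, -0.13, 1], [0.026, -0.034, 0, 0, 0, -0.127, 1], [0, 0, 0, 0, 0, 0, 1], [0, 0, 0, 0, 0, 0, 1]]}}

```text
clock: 3.25
tool_pos: [0.4294, 0.2608, 0.4048]
eef_rot: [[-0.002, -1.0, 0.0], [-1.0, 0.002, 0.0], [-0.0, -0.0, -1.0]]
ft_force: [0.8, -0.0, 0.1]
width: 0.0856
```

Run:
```python
from h import *
np.set_printoptions(precision=4,suppress=True)
p=imaging.get_image("wrist"); save(p,"w1.png")
c,d=ray(p,[[280,210]]);print(c,d)
s=robot.get_state();print(s["clock"],s["qpos"],s["tool_pos"],s["eef_rot"])
```

```text
[0.4289 0.177  0.3734] [[-0.0048  0.327  -0.945 ]]
3.3 [ 0.8712  0.1755 -0.2857 -0.0001 -1.1093 -0.8712] [0.429  0.2616 0.4048] [[-0.0001 -1.      0.0001]
 [-1.      0.0001  0.0003]
 [-0.0003 -0.0001 -1.    ]]
```

View pics/w1.png

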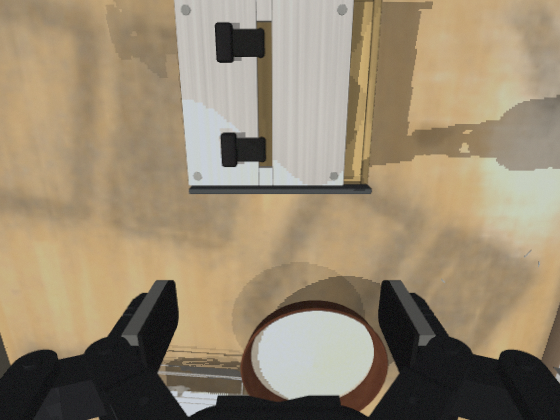

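Run:
```python
import cv2
a=cv2.imread("pics/w1.png")[0:200,165:385]
cv2.imwrite("pics/w1z.png",cv2.resize(a,None,fx=3,fy=3,interpolation=cv2.INTER_CUBIC))
```

```text
(no output)
```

View pics/w1z.png

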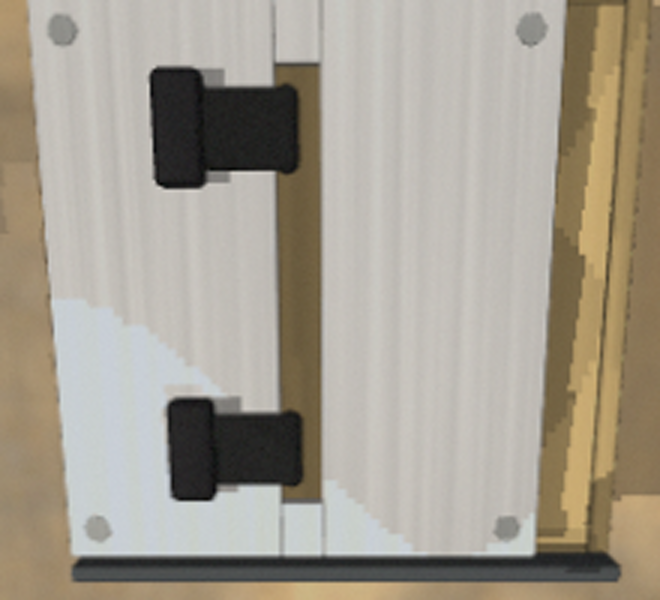

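Run:
```python
from h import *
np.set_printoptions(precision=4,suppress=True)
p=imaging.get_image("wrist")
f=lambda x,y:[165+x/3-.33,y/3-.33]
print(at_z(p,[f(275,64),f(321,64),f(281,501),f(322,501)],.094))
print("screws",at_z(p,[f(62,29),f(531,29),f(97,527),f(507,527)],.094))
print("cover edge",at_z(p,[f(70,555),f(536,553),f(566,5),f(30,5)],.094))
print("rail",at_z(p,[f(72,570),f(620,570)],.095))
```

```text
[[0.4441 0.1332 0.094 ]
 [0.4332 0.1333 0.094 ]
 [0.4444 0.2379 0.094 ]
 [0.4335 0.2379 0.094 ]]
screws [[0.4937 0.1256 0.094 ]
 [0.3842 0.1257 0.094 ]
 [0.4938 0.245  0.094 ]
 [0.384  0.2449 0.094 ]]
cover edge [[0.5017 0.2527 0.094 ]
 [0.3758 0.2521 0.094 ]
 [0.3763 0.1206 0.094 ]
 [0.5008 0.1205 0.094 ]]
rail [[0.5012 0.2566 0.095 ]
 [0.353  0.2565 0.095 ]]
```

Emit:
{"name": "jog_arm", "arguments": {"moves": [[0.004, -0.045, 0, 0, 0, 0.035, 1], [0.004, -0.045, 0, 0, 0, 0.035, 1], [0.004, -0.045, 0, 0, 0, 0.035, 1], [0.004, -0.045, 0, 0, 0, 0.035, 1], [0.004, -0.045, 0, 0, 0, 0.035, 1], [0.004, -0.045, 0, 0, 0, 0.035, 1], [0.004, -0.045, 0, 0, 0, 0.035, 1], [0.004, -0.045, 0, 0, 0, 0.035, 1], [0.004, -0.045, 0, 0, 0, 0.035, 1], [0.002, -0.045, 0, 0, 0, 0.035, 1], [0, 0, -0.03, 0, 0, 0, 1], [0, 0, 0, 0, 0, 0, 1]]}}

```text
clock: 4.55
tool_pos: [0.4661, -0.1881, 0.3713]
eef_rot: [[0.342, -0.94, -0.008], [-0.94, -0.342, 0.002], [-0.005, 0.007, -1.0]]
ft_force: [-1.1, -0.0, -0.3]
width: 0.0856
```

Run:
```python
from h import *
np.set_printoptions(precision=4,suppress=True)
p=imaging.get_image("wrist"); save(p,"w2.png")
p=imaging.get_image("wrist"); save(p,"w2z.png",(160,80,420,300),3)
s=robot.get_state();print(s["clock"],s["qpos"],s["tool_pos"],s["eef_rot"])
```

```text
4.65 [-0.0582  0.2042 -0.33    0.0005 -1.0379  0.4102] [ 0.4674 -0.1874  0.3747] [[ 0.345  -0.9386 -0.0014]
 [-0.9386 -0.345  -0.0003]
 [-0.0002  0.0014 -1.    ]]
```

View pics/w2.png

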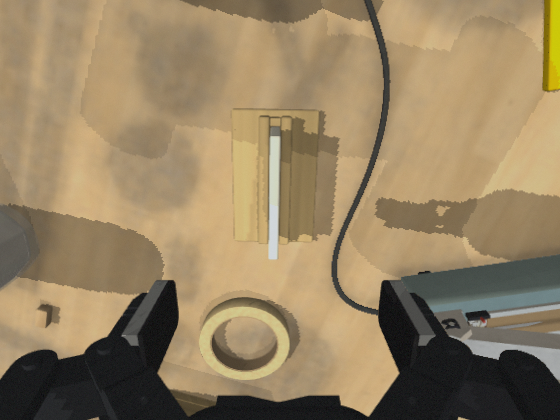

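View pics/w2z.png

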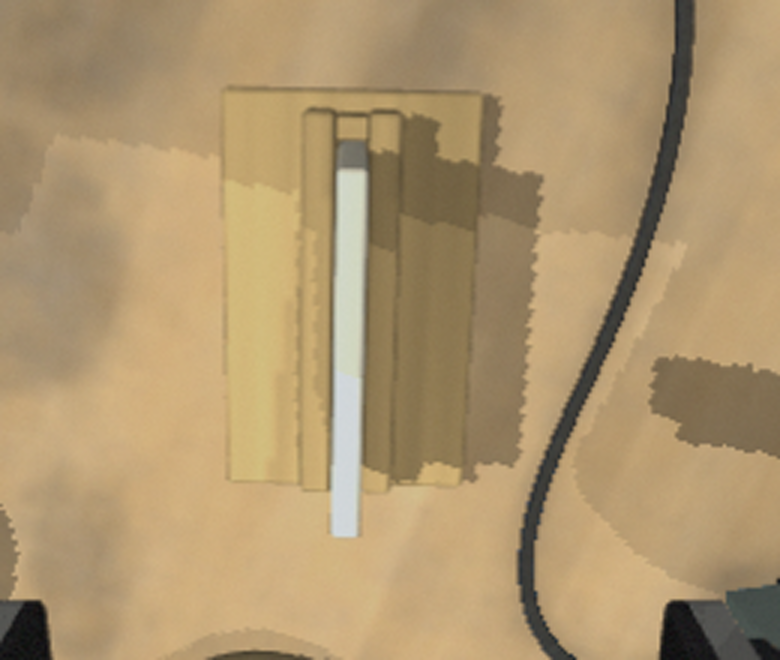

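Run:
```python
from h import *
np.set_printoptions(precision=4,suppress=True)
p=imaging.get_image("wrist")
f=lambda x,y:[160+x/3-.33,80+y/3-.33]
q=at_z(p,[f(337,168),f(367,168),f(331,537),f(359,537)],.08)
print(q,q.mean(0));a=(q[0]+q[1])/2;b=(q[2]+q[3])/2;d=b-a;print(np.linalg.norm(d),np.arctan2(-d[0],d[1]))
g=at_z(p,[f(223,88),f(484,93),f(462,486),f(228,480)],.01);print("stand",g,g.mean(0))
d=g[3]-g[0];print(np.arctan2(-d[0],d[1]));d=g[2]-g[1];print(np.arctan2(-d[0],d[1]))
s=robot.get_state();print(s["tool_pos"])
```

```text
[[ 0.4881 -0.2331  0.08  ]
 [ 0.4813 -0.2356  0.08  ]
 [ 0.4557 -0.1389  0.08  ]
 [ 0.4486 -0.1415  0.08  ]] [ 0.4684 -0.1873  0.08  ]
0.09964211177287241 0.33289539919245603
stand [[ 0.5264 -0.2349  0.01  ]
 [ 0.4521 -0.2607  0.01  ]
 [ 0.4097 -0.1386  0.01  ]
 [ 0.4851 -0.1132  0.01  ]] [ 0.4683 -0.1869  0.01  ]
0.3266833161332072
0.3337584884188976
[ 0.4676 -0.1872  0.3756]
```

Emit:
{"name": "jog_arm", "arguments": {"moves": [[0.001, 0, -0.035, 0, 0, -0.02, 1], [0, 0, -0.035, 0, 0, 0, 1], [0, 0, -0.035, 0, 0, 0, 1], [0, 0, -0.035, 0, 0, 0, 1], [0, 0, -0.006, 0, 0, 0, 1], [0, 0, 0, 0, 0, 0, 0.4], [0, 0, 0, 0, 0, 0, 0.3], [0, 0, 0, 0, 0, 0, 0.2]], "squeeze": 25}}

```text
clock: 5.5
tool_pos: [0.4689, -0.1881, 0.2308]
eef_rot: [[0.325, -0.946, 0.004], [-0.946, -0.325, -0.001], [0.002, -0.004, -1.0]]
ft_force: [-0.4, 0.6, 0.8]
width: 0.0443
```

Run:
```python
from h import *
np.set_printoptions(precision=4,suppress=True)
p=imaging.get_image("wrist"); save(p,"w3.png")
s=robot.get_state();print(s["clock"],s["tool_pos"],s["ft_force"],s["width"])
```

```text
5.55 [ 0.4687 -0.1882  0.2306] [ 0.1738 -0.0823  0.0229] 0.03638435027178063
```

View pics/w3.png

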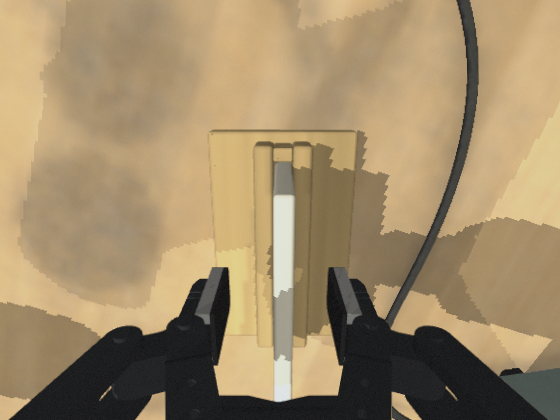

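Emit:
{"name": "jog_arm", "arguments": {"moves": [[-0.0014, -0.0005, -0.001, 0, 0, 0, 0.2], [0, 0, 0, 0, 0, 0, 0.15], [0, 0, 0, 0, 0, 0, 0.12], [0, 0, 0, 0, 0, 0, 0.08], [0, 0, 0, 0, 0, 0, 0], [0, 0, 0, 0, 0, 0, 0], [0, 0, 0, 0, 0, 0, 0], [0, 0, 0, 0, 0, 0, 0]], "squeeze": 25}}

```text
clock: 6.35
tool_pos: [0.4668, -0.1888, 0.228]
eef_rot: [[0.324, -0.946, 0.001], [-0.946, -0.324, -0.0], [0.0, -0.0, -1.0]]
ft_force: [-0.2, -0.1, 2.8]
width: 0.0074
```

Run:
```python
from h import *
np.set_printoptions(precision=4,suppress=True)
p=imaging.get_image("wrist"); save(p,"w4.png")
s=robot.get_state();print(s["clock"],s["tool_pos"],s["ft_force"],s["width"])
```

```text
6.4 [ 0.4667 -0.1889  0.228 ] [-0.1856  0.2639  3.6326] 0.007307556158358905
```

View pics/w4.png

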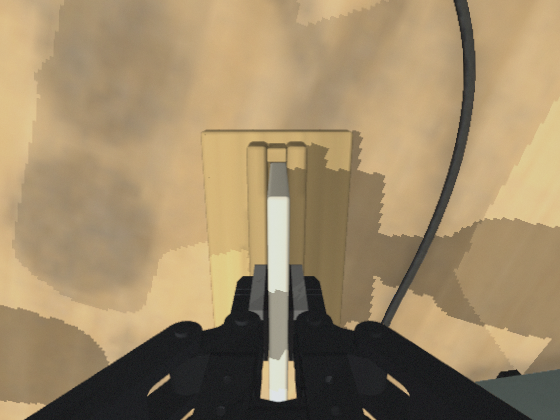

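Emit:
{"name": "jog_arm", "arguments": {"moves": [[0, 0, 0.01, 0, 0, 0, 0], [0, 0, 0.02, 0, 0, 0, 0], [0, 0, 0.04, 0, 0, 0, 0], [0, 0, 0.05, 0, 0, 0, 0], [0, 0, 0.04, 0, 0, 0, 0], [0, 0, 0, 0, 0, 0, 0], [0, 0, 0, 0, 0, 0, 0]], "squeeze": 35}}

```text
clock: 7.1
tool_pos: [0.4658, -0.1887, 0.3884]
eef_rot: [[0.324, -0.946, 0.001], [-0.946, -0.324, 0.001], [-0.0, -0.001, -1.0]]
ft_force: [0.3, 0.1, -2.2]
width: 0.0076
```

Run:
```python
from h import *
np.set_printoptions(precision=4,suppress=True)
p=imaging.get_image("wrist"); save(p,"w5.png"); save(p,"w5z.png",(200,150,360,420),2.2)
s=robot.get_state();print(s["clock"],s["tool_pos"],s["ft_force"],s["width"])
```

```text
7.15 [ 0.4657 -0.1886  0.3869] [ 0.1972  0.2401 -1.2698] 0.007138200316560118
```

View pics/w5z.png

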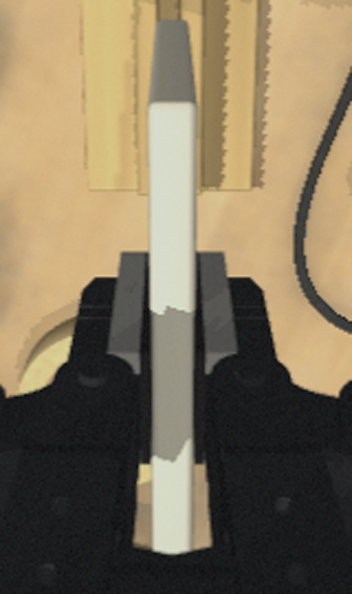

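Run:
```python
from h import *
np.set_printoptions(precision=4,suppress=True)
p=imaging.get_image("wrist");s=robot.get_state();R=np.array(s["eef_rot"]);t=np.array(s["tool_pos"])
f=lambda x,y:[200+x/2.2-.3,150+y/2.2-.3]
for n,px,z in [("topfar",f(172,102),.148),("botfar",f(172,20),.218),("topnear",f(172,552),.148),("topL",f(149,105),.148),("topR",f(196,105),.148)]:
    q=at_z(p,[px],t[2]-z)[0];print(n,R.T@(q-t))
print(t)
```

```text
topfar [0.0484 0.0001 0.1479]
botfar [ 0.0478 -0.0001  0.2179]
topnear [-0.0437  0.0001  0.1481]
topL [ 0.0479 -0.0035  0.1479]
topR [0.0479 0.0038 0.1479]
[ 0.4657 -0.1887  0.3862]
```

Emit:
{"name": "jog_arm", "arguments": {"moves": [[-0.0056, 0.0414, 0, 0, 0, -0.0367, 0], [-0.0056, 0.0414, 0, 0, 0, -0.0367, 0], [-0.0056, 0.0414, 0, 0, 0, -0.0367, 0], [-0.0056, 0.0414, 0, 0, 0, -0.0367, 0], [-0.0056, 0.0414, 0, 0, 0, -0.0367, 0], [-0.0056, 0.0414, 0, 0, 0, -0.0367, 0], [-0.0056, 0.0414, 0, 0, 0, -0.0367, 0], [-0.0056, 0.0414, 0, 0, 0, -0.0367, 0], [-0.0056, 0.0414, 0, 0, 0, -0.0367, 0], [0, 0, -0.025, 0, 0, 0, 0], [0, 0, -0.02, 0, 0, 0, 0], [0, 0, 0, 0, 0, 0, 0]]}}

```text
clock: 8.4
tool_pos: [0.4149, 0.1833, 0.3386]
eef_rot: [[-0.0, -1.0, -0.008], [-1.0, 0.0, -0.007], [0.007, 0.008, -1.0]]
ft_force: [0.4, 0.3, -0.9]
width: 0.0073
```

Run:
```python
from h import *
np.set_printoptions(precision=4,suppress=True)
p=imaging.get_image("wrist"); save(p,"w6.png");save(p,"w6z.png",(180,60,380,330),2.2)
s=robot.get_state();print(s["clock"],s["tool_pos"],s["ft_force"],s["ft_torque"],s["width"],s["eef_rot"])
```

```text
8.45 [0.4156 0.1835 0.3405] [1.3885 0.3632 0.5875] [ 0.0373 -0.0717 -0.0094] 0.007318681663773615 [[ 0.     -1.     -0.0049]
 [-1.     -0.     -0.0047]
 [ 0.0047  0.0049 -1.    ]]
```

View pics/w6.png

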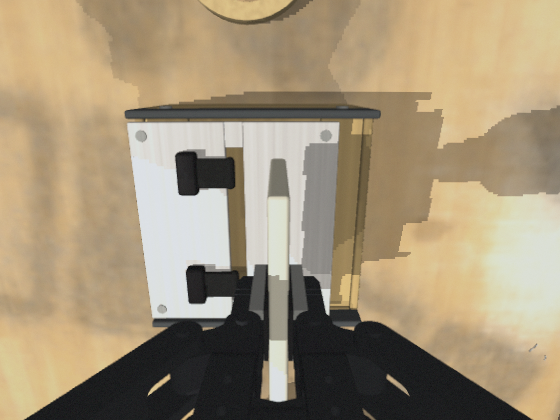

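View pics/w6z.png

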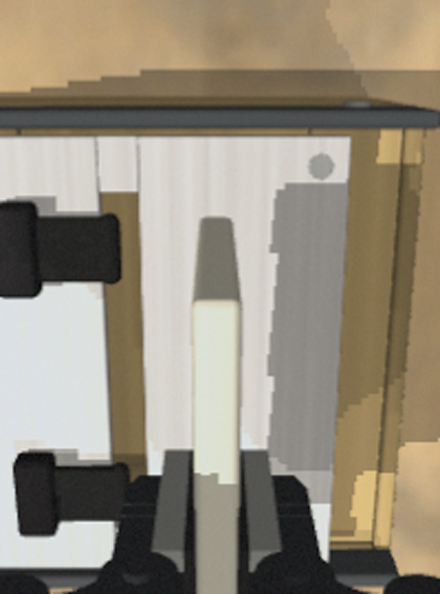

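Run:
```python
from h import *
np.set_printoptions(precision=4,suppress=True)
p=imaging.get_image("wrist");s=robot.get_state();R=np.array(s["eef_rot"]);t=np.array(s["tool_pos"])
f=lambda x,y:[180+x/2.2-.3,60+y/2.2-.3]
print("slot end L,R ",at_z(p,[f(100,192),f(138,192),f(147,475)],.094))
zb=t[2]-.218
print("board botfar L,R",zb,at_z(p,[f(201,219),f(232,219)],zb))
print("board topfar L,R",at_z(p,[f(192,300),f(240,300)],zb+.07))
print(t,R[2])
```

```text
slot end L,R  [[0.4459 0.1327 0.094 ]
 [0.4355 0.1327 0.094 ]
 [0.4355 0.22   0.094 ]]
board botfar L,R 0.12387851414362208 [[0.4179 0.1345 0.1239]
 [0.4105 0.1345 0.1239]]
board topfar L,R [[0.4183 0.1339 0.1939]
 [0.4109 0.1339 0.1939]]
[0.4162 0.1837 0.3419] [ 0.0025  0.0021 -1.    ]
```

Emit:
{"name": "jog_arm", "arguments": {"moves": [[0, 0.001, -0.015, 0, 0, 0, 0], [0, 0, -0.008, 0, 0, 0, 0], [0, 0, -0.003, 0, 0, 0, 0], [0, 0, 0, 0, 0, 0, 0], [0, 0, 0, 0, 0, 0, 0]]}}

```text
clock: 9.0
tool_pos: [0.4164, 0.1848, 0.3173]
eef_rot: [[-0.0, -1.0, 0.001], [-1.0, 0.0, 0.001], [-0.001, -0.001, -1.0]]
ft_force: [-0.5, 0.5, -0.2]
width: 0.0071
```

Emit:
{"name": "jog_arm", "arguments": {"moves": [[0, 0, -0.002, 0, 0, 0, 0], [0, 0, -0.001, 0, 0, 0, 0], [0, 0, 0, 0, 0, 0, 0], [0, 0, 0, 0, 0, 0, 0]]}}

```text
clock: 9.4
tool_pos: [0.4162, 0.1848, 0.3138]
eef_rot: [[-0.0, -1.0, 0.0], [-1.0, 0.0, 0.0], [-0.0, -0.0, -1.0]]
ft_force: [0.9, -0.8, 0.3]
width: 0.0073
```

Emit:
{"name": "jog_arm", "arguments": {"moves": [[0, 0, -0.001, 0, 0, 0, 0], [0, 0, -0.001, 0, 0, 0, 0], [0, 0, 0, 0, 0, 0, 0], [0, 0, 0, 0, 0, 0, 0]]}}

```text
clock: 9.8
tool_pos: [0.4162, 0.1848, 0.3117]
eef_rot: [[-0.0, -1.0, -0.0], [-1.0, 0.0, -0.0], [0.0, 0.0, -1.0]]
ft_force: [0.1, 0.3, -0.8]
width: 0.0073
```

Emit:
{"name": "jog_arm", "arguments": {"moves": [[0, 0, -0.001, 0, 0, 0, 0], [0, 0, -0.001, 0, 0, 0, 0], [0, 0, 0, 0, 0, 0, 0], [0, 0, 0, 0, 0, 0, 0]]}}

```text
clock: 10.2
tool_pos: [0.4162, 0.1849, 0.3099]
eef_rot: [[-0.0, -1.0, 0.0], [-1.0, 0.0, 0.0], [-0.0, -0.0, -1.0]]
ft_force: [-0.5, 0.6, 1.3]
width: 0.0072
```

Emit:
{"name": "jog_arm", "arguments": {"moves": [[0, 0, -0.001, 0, 0, 0, 0], [0, 0, 0, 0, 0, 0, 0], [0, 0, 0, 0, 0, 0, 0]]}}

```text
clock: 10.5
tool_pos: [0.4162, 0.1849, 0.3089]
eef_rot: [[-0.0, -1.0, 0.0], [-1.0, 0.0, 0.0], [-0.0, -0.0, -1.0]]
ft_force: [0.4, -0.1, 2.1]
width: 0.0075
```

Emit:
{"name": "jog_arm", "arguments": {"moves": [[0.002, 0, 0, 0, 0, 0, 0], [0.002, 0, 0, 0, 0, 0, 0], [0.002, 0, 0, 0, 0, 0, 0], [0.002, 0, 0, 0, 0, 0, 0], [0.002, 0, 0, 0, 0, 0, 0], [0.002, 0, 0, 0, 0, 0, 0], [0.002, 0, 0, 0, 0, 0, 0], [0, 0, 0, 0, 0, 0, 0]]}}

```text
clock: 11.3
tool_pos: [0.4305, 0.1848, 0.3087]
eef_rot: [[-0.0, -1.0, 0.0], [-1.0, 0.0, -0.0], [0.0, -0.0, -1.0]]
ft_force: [-1.2, -0.3, 2.7]
width: 0.0073
```

Emit:
{"name": "jog_arm", "arguments": {"moves": [[0.001, 0, 0, 0, 0, 0, 0], [0.001, 0, 0, 0, 0, 0, 0], [0.001, 0, 0, 0, 0, 0, 0], [0, 0, 0, 0, 0, 0, 0]]}}

```text
clock: 11.7
tool_pos: [0.4333, 0.1848, 0.3087]
eef_rot: [[-0.0, -1.0, 0.0], [-1.0, 0.0, -0.0], [0.0, -0.0, -1.0]]
ft_force: [-1.8, -0.3, 3.0]
width: 0.0074
```

Emit:
{"name": "jog_arm", "arguments": {"moves": [[0.001, 0, 0, 0, 0, 0, 0], [0.001, 0, 0, 0, 0, 0, 0], [0, 0, 0, 0, 0, 0, 0]]}}

```text
clock: 12.0
tool_pos: [0.4353, 0.1848, 0.3087]
eef_rot: [[-0.0, -1.0, 0.0], [-1.0, 0.0, -0.0], [0.0, -0.0, -1.0]]
ft_force: [-1.6, 0.4, 2.8]
width: 0.0073
```

Emit:
{"name": "jog_arm", "arguments": {"moves": [[0.001, 0, 0, 0, 0, 0, 0], [0.001, 0, 0, 0, 0, 0, 0], [0, 0, 0, 0, 0, 0, 0]]}}

```text
clock: 12.3
tool_pos: [0.4371, 0.1848, 0.3086]
eef_rot: [[-0.001, -1.0, -0.001], [-1.0, 0.001, -0.0], [0.0, 0.001, -1.0]]
ft_force: [-3.0, -0.4, 2.5]
width: 0.0072
```

Emit:
{"name": "jog_arm", "arguments": {"moves": [[0.001, 0, 0, 0, 0, 0, 0], [0, 0, 0, 0, 0, 0, 0]]}}

```text
clock: 12.5
tool_pos: [0.438, 0.1848, 0.3086]
eef_rot: [[-0.001, -1.0, -0.001], [-1.0, 0.001, -0.0], [0.0, 0.001, -1.0]]
ft_force: [-4.2, 0.5, 3.3]
width: 0.0067
```

Emit:
{"name": "jog_arm", "arguments": {"moves": [[0.001, 0, 0, 0, 0, 0, 0], [0, 0, 0, 0, 0, 0, 0]]}}

```text
clock: 12.7
tool_pos: [0.439, 0.1847, 0.3083]
eef_rot: [[-0.001, -1.0, -0.001], [-1.0, 0.001, -0.0], [0.0, 0.001, -1.0]]
ft_force: [-4.0, 0.5, 1.4]
width: 0.0072
```

Emit:
{"name": "jog_arm", "arguments": {"moves": [[0.001, 0, 0, 0, 0, 0, 0], [0, 0, 0, 0, 0, 0, 0]]}}

```text
clock: 12.9
tool_pos: [0.4399, 0.1847, 0.3083]
eef_rot: [[-0.001, -1.0, -0.001], [-1.0, 0.001, -0.001], [0.001, 0.001, -1.0]]
ft_force: [-4.9, 0.9, 0.8]
width: 0.0073
```

Emit:
{"name": "jog_arm", "arguments": {"moves": [[0, 0, -0.002, 0, 0, 0, 0], [0, 0, 0, 0, 0, 0, 0]]}}

```text
clock: 13.1
tool_pos: [0.4399, 0.1846, 0.3063]
eef_rot: [[-0.001, -1.0, -0.001], [-1.0, 0.001, -0.001], [0.001, 0.001, -1.0]]
ft_force: [-5.0, 0.5, 1.7]
width: 0.0071
```

Emit:
{"name": "jog_arm", "arguments": {"moves": [[0, 0, -0.002, 0, 0, 0, 0], [0, 0, -0.001, 0, 0, 0, 0], [0, 0, 0, 0, 0, 0, 0]]}}

```text
clock: 13.4
tool_pos: [0.4399, 0.1846, 0.3034]
eef_rot: [[-0.0, -1.0, -0.001], [-1.0, 0.0, -0.001], [0.001, 0.001, -1.0]]
ft_force: [-5.8, 0.0, 2.1]
width: 0.0069
```

Run:
```python
from h import *
np.set_printoptions(precision=4,suppress=True)
p=imaging.get_image("wrist"); save(p,"w7z.png",(130,60,380,330),2.2)
s=robot.get_state();print(s["clock"],s["tool_pos"],s["ft_force"],s["ft_torque"],s["width"])
```

```text
13.45 [0.4399 0.1846 0.3035] [-4.5316  0.1811  1.5024] [ 0.1625  1.6874 -0.0367] 0.0070239879581936344
```

View pics/w7z.png

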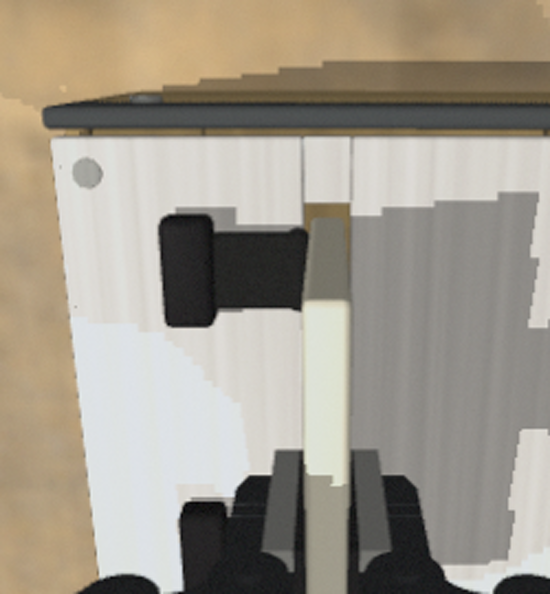

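Emit:
{"name": "jog_arm", "arguments": {"moves": [[0, 0, -0.003, 0, 0, 0, 0], [0, 0, -0.003, 0, 0, 0, 0], [0, 0, 0, 0, 0, 0, 0]]}}

```text
clock: 13.75
tool_pos: [0.4398, 0.1845, 0.2972]
eef_rot: [[-0.001, -1.0, -0.002], [-1.0, 0.001, -0.001], [0.001, 0.002, -1.0]]
ft_force: [-5.6, 1.3, 2.1]
width: 0.0073
```

Emit:
{"name": "jog_arm", "arguments": {"moves": [[0, 0, -0.003, 0, 0, 0, 0], [0, 0, -0.003, 0, 0, 0, 0], [0, 0, -0.003, 0, 0, 0, 0], [0, 0, 0, 0, 0, 0, 0]]}}

```text
clock: 14.15
tool_pos: [0.4399, 0.1845, 0.2882]
eef_rot: [[-0.001, -1.0, -0.001], [-1.0, 0.001, -0.001], [0.001, 0.001, -1.0]]
ft_force: [-5.2, 1.5, 1.6]
width: 0.0072
```

Emit:
{"name": "jog_arm", "arguments": {"moves": [[0, 0, -0.003, 0, 0, 0, 0], [0, 0, -0.003, 0, 0, 0, 0], [0, 0, -0.003, 0, 0, 0, 0], [0, 0, 0, 0, 0, 0, 0]]}}

```text
clock: 14.55
tool_pos: [0.4399, 0.1846, 0.2792]
eef_rot: [[-0.0, -1.0, -0.001], [-1.0, 0.0, -0.001], [0.001, 0.001, -1.0]]
ft_force: [-5.6, -0.3, 2.1]
width: 0.0073
```

Emit:
{"name": "jog_arm", "arguments": {"moves": [[0, 0, -0.003, 0, 0, 0, 0], [0, 0, -0.002, 0, 0, 0, 0], [0, 0, 0, 0, 0, 0, 0]]}}

```text
clock: 14.85
tool_pos: [0.4399, 0.1845, 0.2743]
eef_rot: [[-0.0, -1.0, -0.001], [-1.0, 0.0, -0.001], [0.001, 0.001, -1.0]]
ft_force: [-5.3, -0.8, 2.2]
width: 0.0078
```

Run:
```python
from h import *
np.set_printoptions(precision=4,suppress=True)
p=imaging.get_image("wrist"); save(p,"w8z.png",(130,60,430,330),2.2)
p=imaging.get_image("scene"); save(p,"s8z.png",(170,130,330,250),4)
s=robot.get_state();print(s["clock"],s["tool_pos"],s["ft_force"],s["ft_torque"],s["width"])
```

```text
14.95 [0.4399 0.1845 0.2744] [-4.9508 -0.0605  1.3481] [0.0636 1.614  0.0089] 0.0075010227801630795
```

View pics/w8z.png

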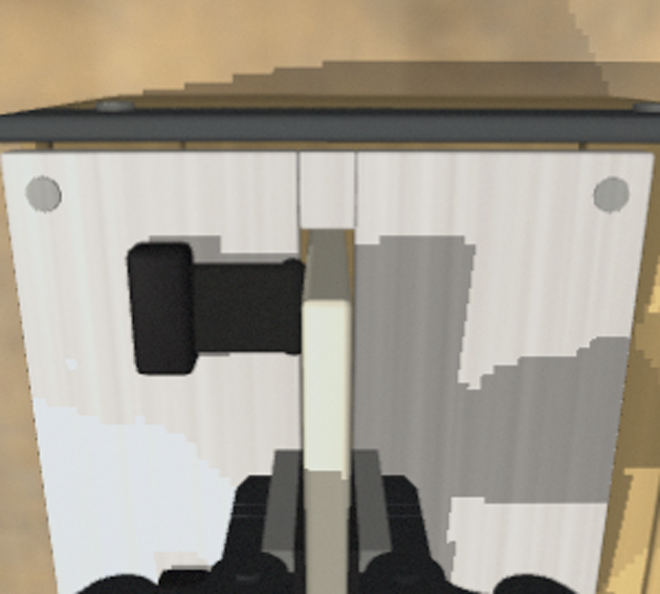

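View pics/s8z.png

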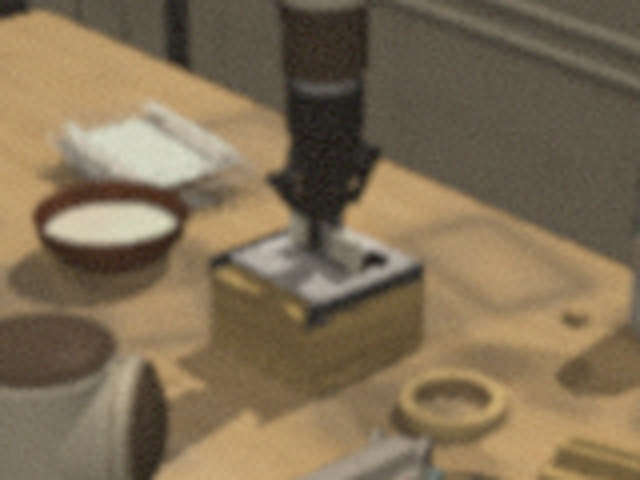

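Emit:
{"name": "jog_arm", "arguments": {"moves": [[0, 0, 0, 0, 0, 0, 0.1], [0, 0, 0, 0, 0, 0, 0.2], [0, 0, 0, 0, 0, 0, 0.3], [0, 0, 0, 0, 0, 0, 0.3], [0, 0, 0, 0, 0, 0, 0.3], [0, 0, 0, 0, 0, 0, 0.3]]}}

```text
clock: 15.55
tool_pos: [0.4404, 0.1849, 0.2748]
eef_rot: [[-0.0, -1.0, 0.001], [-1.0, 0.0, 0.0], [-0.0, -0.001, -1.0]]
ft_force: [-0.6, 0.2, -0.3]
width: 0.0254
```

Run:
```python
from h import *
np.set_printoptions(precision=4,suppress=True)
p=imaging.get_image("wrist"); save(p,"w9z.png",(130,60,430,400),1.7)
s=robot.get_state();print(s["clock"],s["tool_pos"],s["ft_force"],s["width"])
```

```text
15.6 [0.4403 0.1849 0.2748] [ 0.2864 -0.002  -0.0439] 0.026137314235903503
```

View pics/w9z.png

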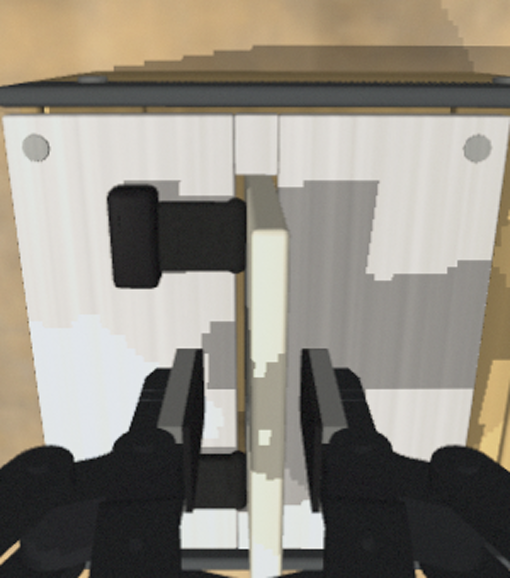

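Emit:
{"name": "jog_arm", "arguments": {"moves": [[-0.001, 0, 0.005, 0, 0, 0, 0.3], [0, 0, 0.01, 0, 0, 0, 0.3], [0, 0, 0, 0, 0, 0, 0.2], [0, 0, 0, 0, 0, 0, 0.1], [0, 0, 0, 0, 0, 0, 0], [0, 0, 0, 0, 0, 0, 0], [0, 0, 0, 0, 0, 0, 0], [0, 0, 0, 0, 0, 0, 0]], "squeeze": 30}}

```text
clock: 16.4
tool_pos: [0.439, 0.1848, 0.2895]
eef_rot: [[-0.0, -1.0, -0.001], [-1.0, 0.0, -0.0], [0.0, 0.001, -1.0]]
ft_force: [-2.2, 1.3, 1.7]
width: 0.0069
```

Run:
```python
from h import *
np.set_printoptions(precision=4,suppress=True)
p=imaging.get_image("wrist"); save(p,"w10z.png",(130,60,430,400),1.7)
s=robot.get_state();print(s["clock"],s["tool_pos"],s["ft_force"],s["ft_torque"],s["width"])
```

```text
16.45 [0.439  0.1848 0.2895] [-1.5644  1.8248  1.751 ] [ 0.5173  0.8276 -0.0398] 0.006694547922612595
```

View pics/w10z.png

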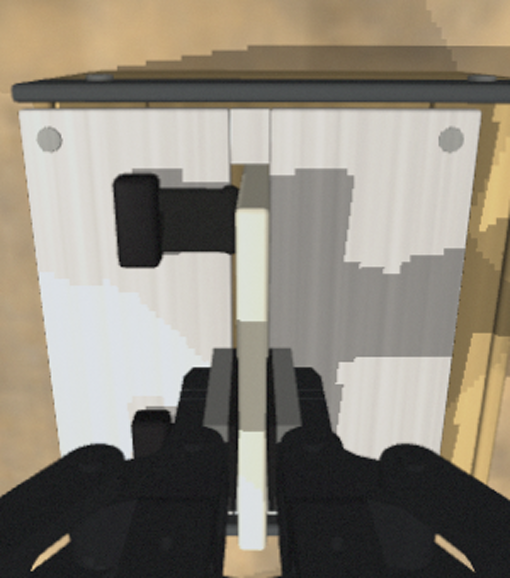

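Regripped, upright. Push on about 15 mm.

Emit:
{"name": "jog_arm", "arguments": {"moves": [[0, 0, -0.003, 0, 0, 0, 0], [0, 0, -0.003, 0, 0, 0, 0], [0, 0, 0, 0, 0, 0, 0]]}}

```text
clock: 16.75
tool_pos: [0.439, 0.1845, 0.2831]
eef_rot: [[-0.0, -1.0, -0.001], [-1.0, 0.0, -0.001], [0.001, 0.001, -1.0]]
ft_force: [-3.5, -0.4, 2.4]
width: 0.007
```

Emit:
{"name": "jog_arm", "arguments": {"moves": [[0, 0, -0.003, 0, 0, 0, 0], [0, 0, -0.003, 0, 0, 0, 0], [0, 0, -0.002, 0, 0, 0, 0], [0, 0, 0, 0, 0, 0, 0]]}}

```text
clock: 17.15
tool_pos: [0.4389, 0.1846, 0.2751]
eef_rot: [[-0.0, -1.0, -0.001], [-1.0, 0.0, -0.001], [0.001, 0.001, -1.0]]
ft_force: [-4.2, 0.4, 0.8]
width: 0.0074
```

Run:
```python
from h import *
np.set_printoptions(precision=4,suppress=True)
p=imaging.get_image("wrist"); save(p,"w11z.png",(130,60,430,400),1.7)
s=robot.get_state();print(s["clock"],s["tool_pos"],s["ft_force"],s["ft_torque"],s["width"])
```

```text
17.2 [0.4389 0.1846 0.2753] [-4.5765 -0.2747  0.7709] [-0.1605  1.1226 -0.0199] 0.00672658021825783
```

View pics/w11z.png

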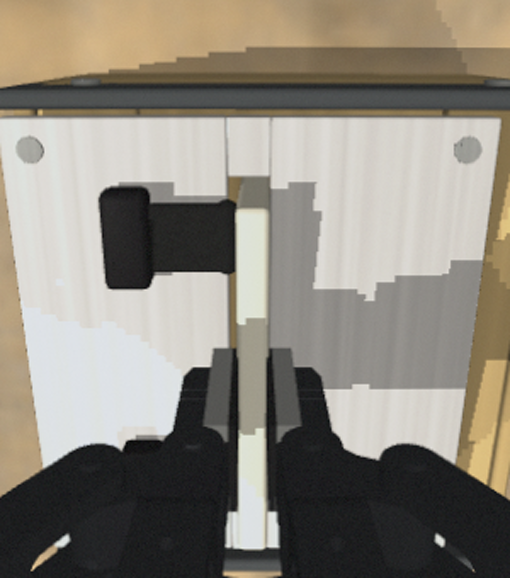

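Emit:
{"name": "jog_arm", "arguments": {"moves": [[0, 0, 0, 0, 0, 0, 0.1], [0, 0, 0, 0, 0, 0, 0.2], [0, 0, 0, 0, 0, 0, 0.25], [0, 0, 0, 0, 0, 0, 0.25], [0, 0, 0.01, 0, 0, 0, 0.25], [0, 0, 0.02, 0, 0, 0, 0.25], [0, 0, 0, 0, 0, 0, 0.1], [0, 0, 0, 0, 0, 0, 0], [0, 0, 0, 0, 0, 0, 0], [0, 0, 0, 0, 0, 0, 0], [0, 0, 0, 0, 0, 0, 0]]}}

```text
clock: 18.3
tool_pos: [0.4391, 0.1847, 0.3052]
eef_rot: [[-0.0, -1.0, -0.001], [-1.0, 0.0, -0.001], [0.001, 0.001, -1.0]]
ft_force: [0.4, -0.0, -0.3]
width: -0.0004
```

Run:
```python
from h import *
np.set_printoptions(precision=4,suppress=True)
p=imaging.get_image("wrist"); save(p,"w12z.png",(100,60,460,400),1.7)
s=robot.get_state();print(s["clock"],s["tool_pos"],s["ft_force"],s["ft_torque"],s["width"])
```

```text
18.35 [0.4391 0.1848 0.3053] [-1.088  -0.6721  0.5196] [ 0.0135 -0.0033 -0.043 ] 0.00012195464686492254
```

View pics/w12z.png

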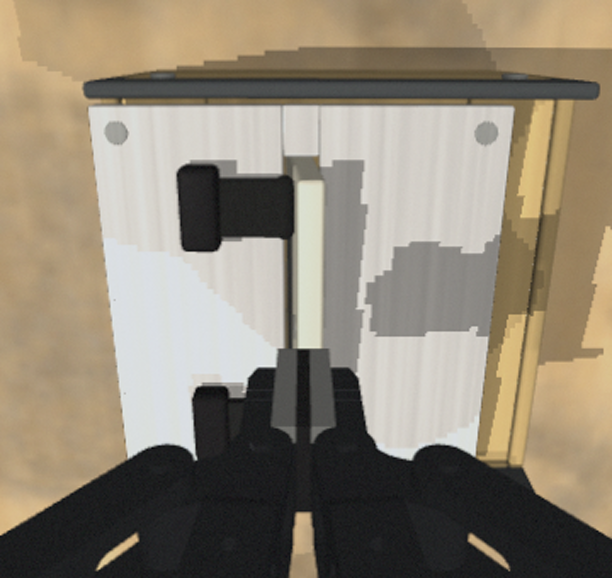

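Emit:
{"name": "jog_arm", "arguments": {"moves": [[-0.002, 0.002, -0.01, 0, 0, 0, 0], [0, 0, -0.006, 0, 0, 0, 0], [0, 0, -0.002, 0, 0, 0, 0], [0, 0, 0, 0, 0, 0, 0], [0, 0, 0, 0, 0, 0, 0]]}}

```text
clock: 18.85
tool_pos: [0.4373, 0.1869, 0.2877]
eef_rot: [[-0.0, -1.0, -0.0], [-1.0, 0.0, -0.0], [0.0, 0.0, -1.0]]
ft_force: [-0.2, 0.4, 0.9]
width: 0.0002
```

Emit:
{"name": "jog_arm", "arguments": {"moves": [[0, 0, -0.002, 0, 0, 0, 0], [0, 0, -0.002, 0, 0, 0, 0], [0, 0, 0, 0, 0, 0, 0]]}}

```text
clock: 19.15
tool_pos: [0.4373, 0.1869, 0.2838]
eef_rot: [[-0.0, -1.0, 0.0], [-1.0, 0.0, 0.0], [-0.0, -0.0, -1.0]]
ft_force: [-0.4, 0.7, 2.0]
width: 0.0001
```

Emit:
{"name": "jog_arm", "arguments": {"moves": [[0, 0, -0.002, 0, 0, 0, 0], [0, 0, -0.002, 0, 0, 0, 0], [0, 0, 0, 0, 0, 0, 0]]}}

```text
clock: 19.45
tool_pos: [0.4373, 0.1869, 0.2797]
eef_rot: [[-0.0, -1.0, 0.0], [-1.0, 0.0, 0.0], [-0.0, -0.0, -1.0]]
ft_force: [0.8, 0.1, 2.8]
width: 0.0
```

Emit:
{"name": "jog_arm", "arguments": {"moves": [[0, 0, -0.002, 0, 0, 0, 0], [0, 0, -0.002, 0, 0, 0, 0], [0, 0, 0, 0, 0, 0, 0]]}}

```text
clock: 19.75
tool_pos: [0.4373, 0.1869, 0.2755]
eef_rot: [[-0.0, -1.0, 0.0], [-1.0, 0.0, 0.0], [-0.0, -0.0, -1.0]]
ft_force: [0.1, 0.6, 2.2]
width: -0.0003
```

Emit:
{"name": "jog_arm", "arguments": {"moves": [[0, 0, -0.002, 0, 0, 0, 0], [0, 0, -0.002, 0, 0, 0, 0], [0, 0, 0, 0, 0, 0, 0]]}}

```text
clock: 20.05
tool_pos: [0.4375, 0.187, 0.2717]
eef_rot: [[-0.0, -1.0, 0.001], [-1.0, 0.0, 0.0], [-0.0, -0.001, -1.0]]
ft_force: [1.0, -0.4, 2.1]
width: 0.0001
```

Emit:
{"name": "jog_arm", "arguments": {"moves": [[0, 0, -0.002, 0, 0, 0, 0], [0, 0, 0, 0, 0, 0, 0], [0, 0, 0, 0, 0, 0, 0]]}}

```text
clock: 20.35
tool_pos: [0.4375, 0.187, 0.27]
eef_rot: [[-0.0, -1.0, 0.001], [-1.0, 0.0, 0.001], [-0.001, -0.001, -1.0]]
ft_force: [2.6, -0.3, 3.5]
width: 0.0
```

Run:
```python
from h import *
np.set_printoptions(precision=4,suppress=True)
p=imaging.get_image("wrist"); save(p,"w13z.png",(100,60,460,400),1.7)
s=robot.get_state();print(s["clock"],s["tool_pos"],s["ft_force"],s["ft_torque"],s["width"])
```

```text
20.4 [0.4375 0.187  0.27  ] [ 3.098  -0.2708  3.9569] [-0.0036 -0.8944 -0.0072] 0.00021886249404976513
```

View pics/w13z.png

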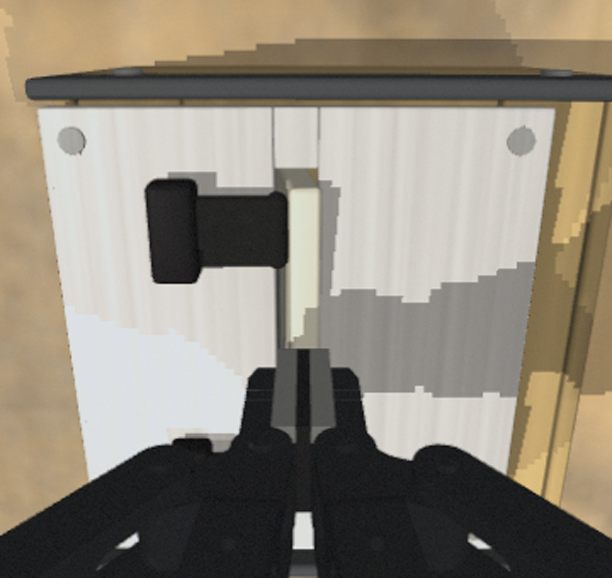

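Emit:
{"name": "jog_arm", "arguments": {"moves": [[0, 0, -0.001, 0, 0, 0, 0], [0, 0, -0.001, 0, 0, 0, 0], [0, 0, 0, 0, 0, 0, 0]]}}

```text
clock: 20.7
tool_pos: [0.4374, 0.187, 0.2679]
eef_rot: [[-0.0, -1.0, 0.001], [-1.0, 0.0, 0.001], [-0.001, -0.001, -1.0]]
ft_force: [3.2, 1.3, 3.3]
width: 0.0
```

Emit:
{"name": "jog_arm", "arguments": {"moves": [[0, 0, -0.001, 0, 0, 0, 0], [0, 0, 0, 0, 0, 0, 0], [0, 0, 0, 0, 0, 0, 0]]}}

```text
clock: 21.0
tool_pos: [0.4365, 0.1865, 0.2662]
eef_rot: [[-0.001, -1.0, -0.002], [-1.0, 0.001, -0.001], [0.001, 0.002, -1.0]]
ft_force: [-0.2, 0.2, 1.5]
width: -0.0001
```

Emit:
{"name": "jog_arm", "arguments": {"moves": [[0, 0, -0.001, 0, 0, 0, 0], [0, 0, 0, 0, 0, 0, 0], [0, 0, 0, 0, 0, 0, 0]]}}

```text
clock: 21.3
tool_pos: [0.4364, 0.1864, 0.2651]
eef_rot: [[-0.001, -1.0, -0.003], [-1.0, 0.001, -0.002], [0.002, 0.003, -1.0]]
ft_force: [-1.7, 1.0, 2.2]
width: -0.0001
```

Run:
```python
from h import *
np.set_printoptions(precision=4,suppress=True)
p=imaging.get_image("wrist"); save(p,"w14z.png",(100,60,460,400),1.7)
s=robot.get_state();print(s["clock"],s["tool_pos"],s["ft_force"],s["ft_torque"],s["width"])
```

```text
21.35 [0.4364 0.1864 0.2651] [-1.4002  0.1653  2.6481] [0.0851 0.5303 0.0407] 0.00022245813814718936
```

View pics/w14z.png

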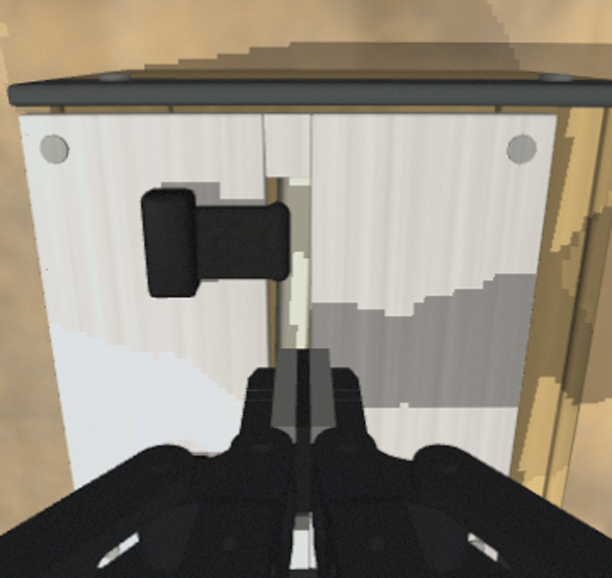

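Emit:
{"name": "jog_arm", "arguments": {"moves": [[0, 0, 0.005, 0, 0, 0, 0], [0, 0, 0.02, 0, 0, 0, 0], [0, 0, 0.04, 0, 0, 0, 0], [0, 0.03, 0.03, 0, 0, 0, 0], [0, 0.03, 0.02, 0, 0, 0, 0], [0, 0, 0, 0, 0, 0, 0], [0, 0, 0, 0, 0, 0, 0]]}}

```text
clock: 22.05
tool_pos: [0.4367, 0.2468, 0.3804]
eef_rot: [[0.0, -1.0, -0.001], [-1.0, -0.0, -0.0], [0.0, 0.001, -1.0]]
ft_force: [-0.1, -0.2, -1.2]
width: -0.0001
```

Run:
```python
from h import *
np.set_printoptions(precision=4,suppress=True)
p=imaging.get_image("wrist"); save(p,"w15z.png",(130,0,430,260),2.5)
p=imaging.get_image("top"); save(p,"t15.png",(120,120,400,270),2.8)
s=robot.get_state();print(s["clock"],s["tool_pos"],s["ft_force"],s["ft_torque"],s["width"])
```

```text
22.15 [0.4367 0.2459 0.3795] [-0.0304 -0.0011  0.0013] [-0.0338 -0.0099  0.0316] 0.00012169858638738846
```

View pics/w15z.png

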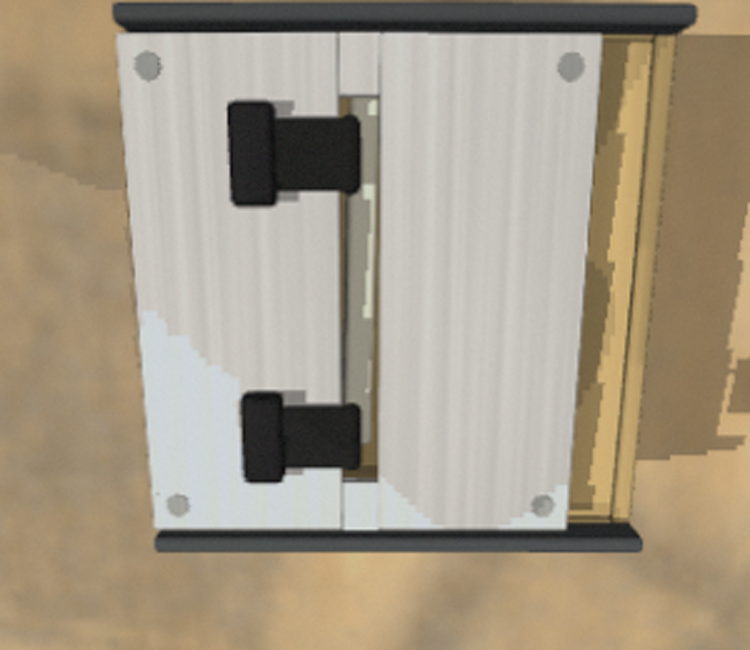

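View pics/t15.png

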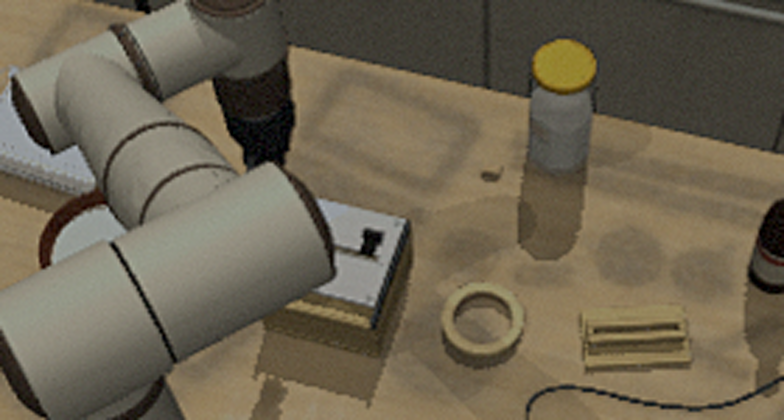

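Run:
```python
from h import *
p=imaging.get_image("wrist")
f=lambda x,y:[130+x/2.5-.3,y/2.5-.3]
for z in(.082,.094): print(z,at_z(p,[f(360,443),f(362,97)],z).round(4))
print(at_z(p,[f(340,90),f(378,95),f(378,480),f(360,155),f(360,435)],.094).round(4))
print(hand_in())
```

```text
0.082 [[0.4388 0.2266 0.082 ]
 [0.4379 0.1298 0.082 ]]
0.094 [[0.4387 0.2237 0.094 ]
 [0.4378 0.1313 0.094 ]]
[[0.4436 0.1296 0.094 ]
 [0.4337 0.1308 0.094 ]
 [0.4334 0.2349 0.094 ]
 [0.4384 0.1454 0.094 ]
 [0.4387 0.2213 0.094 ]]
the job is handed in; nothing more can be done
None
```

I took the batch board out of its stand and posted it on edge through the slot into the returns box. I handed the job in about 22 s into the allowed 70 s; `hand_in()` gives no verdict.

**How it went in:** I set the board on the flat side of the cover and slid it to +x until it met the noses at about 4–5 N. It dropped into the slot there. I pushed it down while gripped, regripped higher once, then used the closed fingertips to push the top edge level with the cover, and it fell free. The highest force in any reading was about 6 N.

**Last checks:**
- **Board:** The last wrist picture shows its top edge below the cover. Both noses have sprung back to about 5 mm of slot over it, which means it is past the tabs. Its height inside was not measured directly. The picture fits it standing on the floor, shifted about 3–8 mm toward −y and turned very slightly.
- **Bystanders:** In the last top picture the tape roll and jar look unmoved and the stand is empty. The bowl was mostly hidden by the arm, but the gripper stayed well above it throughout.
- **Robot:** It was clear of everything, with the wrist force near zero.

**Disagreements:** The wrist camera's readings of the slot position differed by about 2–3 mm between arm poses. I relied on the felt contact rather than those readings.

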